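Park the rolling pin in the groove of the pastry board

ROBOT

A 7-joint arm with a two-finger parallel gripper is mounted at the origin on a cart in front of the work surface, level with it; the furniture and walls round the work are solid. World frame = base frame: x ahead of the robot, y to its left, z up, the work surface at z = 0. Lengths are in m, angles in rad, forces in N, time in s.
With the tool pointing down it reaches from about 0.35 to 0.9 m from the base axis. Payload 8.1 kg.
Tool frame: the origin (TCP) lies at the centre of the arm's flange, where the gripper is bolted on; the fingertips stand 178 mm ahead of it and the grasp point (between the pads) lies 159 mm ahead of it; z points along the fingers, y is the line along which they close (so a half turn about z gives the same grasp; the last joint's range is limited). The gripper opens to 92 mm and grips with 3 to 60 N. Pads are 19 mm wide; open, the fingers measure 130 mm over their backs; the gripper's body (75 mm by 190 mm) begins 47 mm behind the grasp point.
Start: joints at [-1.448, 0.434, 0.025, 1.573, -0.012, 1.134, -0.075], TCP at [0.14, 0.609, 0.405] pointing down, gripper open.
Joint ranges: [-2.62, 2.62], [-0.44, 2.09], [-1.27, 1.32], [0.08, 2.57], [-1.32, 4.46], [0.12, 2], [-2.74, 2.74]. Speed limits (rad/s): [2.22, 2.22, 3.01, 3.01, 3.14, 3.14, 3.14].

INTERFACE

Orientations are given as a rotation vector (axis times angle).
In Python, from cell import arm gives the robot as it stands. The module is installed in compiled form; this text tells all that it offers.
- The arm moves only by the shell command python3 -m inch 'ROWS' [FORCE]. ROWS is text: rows parted by semicolons, each of 5 numbers parted by spaces: the shift along the tool's x, y, z in m, then the turn about the tool's z in rad, then the finger opening in m, from 0 to 0.0918. In form: x y z roll fingers; .... A call has 1 to 5 rows; each row is the pose to reach, as a shift and turn from the pose commanded when the call began, along the tool's axes at that moment; what a row does not reach only later rows make up. A row lasts 1/10 s, in which the tool goes at most 50 mm and 8.59 degrees, less where a joint would pass 70% of its speed; a pose out of reach is approached as far as the arm can. A call with a gripper value outside its range is refused whole. The fingers move at their own pace and stop on an object; FORCE is the grip in N (left out, the last holds). Time passes only in rows, so rows that repeat a pose let the fingers close. It gives the time, the measured TCP pose, the force, the opening and the grip force at its end, in the units of the state.
- arm.observe(): the state, without advancing time (a new reading comes with each control period).
- arm.get_image(name): name is "scene" or "top" or "wrist"; returns the picture (400x640x3 uint8, red, green, blue); there is no depth.
- arm.get_calibration(name): a dict with "intrinsics" (3x3 intrinsics, pixels), "pose" (4x4, takes a point from camera to world coordinates). Camera axes: x right, y up, looking along -z (the intrinsics and any distortion apply to the point x, -y, -z); pixel columns grow to the right and rows downward; lengths in m; the calibration is good to about 2 mm. A picture is of the moment at which its call begins: read the wrist's pose just before it. get_calibration takes no time and is no camera call; for the wrist camera it gives the pose at the moment of the call.
- arm.sign_off(): hands the job in; it is judged then, once.
Trained networks look in the newest picture that a camera, given by its name, has taken for a name from the list of things; names that differ only in an ending like _2 or _b are one class to them, and where a whole thing is asked for, a point or a joint stands for the part that bears it (a point fixed in the world has none). Each returns a list of dicts, best first, with "conf" (0 to 1); they miss things now and then, are a little off and sometimes report something else, mostly with a low value. They report only what shows in the picture. A call takes as long as a camera call.
- arm.look_for(camera, query): "point" ([row, column] in pixels, amid what is visible of it).
- arm.silhouettes(camera, query): "region" (400x640 bool, what is visible of it) and "point" ([row, column] in pixels, amid what is visible of it).
- arm.place_of(camera, query): "point" ([row, column] in pixels: a listed point, or the origin of a listed thing).
The state is a dict: "clock": time; "joints": joint angles; "dq": joint speeds; "joint_efforts": joint torques, N m; "position": TCP position; "ee_rot": TCP orientation; "force": force on the tool from outside, world axes, zero at the start; "ft_torque": the same for the moment, N m; "width": opening from 0.0 (shut) to 1.0 (fully open); "gripper_force": force on a finger pad.
Only numpy, scipy, OpenCV 4.12 (cv2) and the standard library are available. Lean on these libraries where they do the work, as an engineer would, in place of code of your own. Each camera call takes 0.05 s, during which the arm holds its last target. There are 200 camera calls.

TASK

Park the rolling pin: with your fingertips on the upper part of its barrel, push so that it rolls away from you over the pastry board until it drops into the board's groove, and leave it lying there, seated along the groove. Roll it rather than drag it along, do not grasp or lift it, do not put the fingers down behind it to shove it from low on its side, and do not let it roll off the board. Leave the shaker, the small glass, the dropper bottle and the jam jar where they are.

Things in the scene. Friction and masses are not known exactly. Their poses are not given: they have to be found in the camera images.
- pin: Wooden rolling pin lying on the pastry board, 0.25 to 0.55 kg. Barrel 52 mm in diameter, 180 mm long; at each end a dark handle 60 mm long, up to 27 mm thick. Origin in the barrel's middle on its axis: z = 50 mm on the flat board, about 46 mm in the groove. Its y axis runs along the barrel; x and z turn as it rolls. It rolls half as far as fingertips pushed over its top; let go, it soon stops.
- board: Fixed wooden pastry board on the worktop, 24 mm thick, 360 mm wide (y from -180 to 180), x from -92 to 162 mm with its rounded edges. Origin on the worktop under it; x points from the robot's side across the board to the groove, y runs along the groove; turned up to 0.4 rad. The pin starts 70 to 100 mm short of the groove and up to 0.04 rad out of line with it.
- groove (a point): Middle of the groove at the level of the board's top, 80 mm along x from the board's origin. It runs along the board's y over the full width: 28 mm wide at the top, walls sloping at 35 degrees to a floor 8 mm deep. The barrel drops 4 mm into it and rests on both edges, its axis above the groove's middle; pushed on, it rolls out again over the 55 mm of flat board beyond.
- shaker: Shaker with a domed grey top standing on the left far corner of the board, beyond the groove, 44 mm in diameter, 90 mm high; origin under its centre. A bystander.
- glass: Small glass standing on the right far corner of the board, beyond the groove, 48 mm in diameter, 61 mm high; origin under its centre. A bystander.
- dropper: Small brown dropper bottle with a black rubber bulb, standing on the worktop to the right of the board, 33 mm in diameter, 102 mm high; origin under its centre. A bystander.
- jam_jar: Jam jar with a red lid standing on the worktop to the right of the board, 64 mm in diameter, 90 mm high; origin under its centre. A bystander.

How it is judged:
By the outcome, as a careful person would: the job done as asked, in the order asked, and still so for the second after the job is handed in, with the robot touching nothing.
It also fails if it takes over 51 s, if anything falls off the work surface, if the arm or the gripper's body presses on something with over 40 N, if the wrist force passes 120 N, or if a joint passes its speed limit or range.

## Working session

There is one attempt and no reset: what is moved stays moved. The work goes in short steps, Python scripts to look and compute and a shell command to move; the robot and the scene stay as the last step left them, time stands still between calls to the robot, and variables do not carry over. Pictures are saved under pics/ and viewed, at most 10 in all, crops included, and the job is handed in when it is done.

```bash
mkdir -p pics
cat > h.py <<'E'
import numpy as np, cv2
from cell import arm
from scipy.spatial.transform import Rotation as R
def ray(cam,p):
    c=arm.get_calibration(cam);K=np.array(c["intrinsics"]);T=np.array(c["pose"])
    d=np.linalg.inv(K)@[p[1],p[0],1];d=T[:3,:3]@[d[0],-d[1],-d[2]]
    return T[:3,3],d
def onz(cam,p,z):
    o,d=ray(cam,p);return o+d*(z-o[2])/d[2]
def save(cam,n):
    im=arm.get_image(cam);cv2.imwrite(f"pics/{n}.png",im[...,::-1]);return im
E
python3 - <<'E'
from h import *
np.set_printoptions(precision=4,suppress=True)
s=arm.observe();print(s)
a=save("top","top0");b=save("scene","scene0")
for cam in("top","scene"):
  print(cam,arm.get_calibration(cam))
  for q,z in(("pin",.05),("groove",.024),("board",0),("shaker",.024),("glass",.024),("dropper",0),("jam_jar",0)):
    for r in arm.place_of(cam,q)[:2]: print(q,r["conf"],np.round(r["point"],1),onz(cam,r["point"],z))
  for r in arm.silhouettes(cam,"pin")[:1]:
    ys,xs=np.nonzero(r["region"]);P=np.array([onz(cam,(y,x),.05)[:2] for y,x in zip(ys[::5],xs[::5])])
    m=P.mean(0);w,v=np.linalg.eigh(np.cov((P-m).T));print("pin sil",m,v[:,1],np.arctan2(v[1,1],v[0,1]),np.ptp((P-m)@v,axis=0))
E
```

```text
{'clock': 0.0, 'joints': array([-1.4476,  0.4352,  0.025 ,  1.5741, -0.0116,  1.134 , -0.0751]), 'dq': array([ 0.0003,  0.0002,  0.0012,  0.0013, -0.0019, -0.002 ,  0.0021]), 'joint_efforts': array([  0.0003, -66.7856,   0.985 , -31.4447,  -0.0604,   0.0433,
         0.0002]), 'position': array([0.1399, 0.6089, 0.4039]), 'ee_rot': array([-0.354 , -3.1215,  0.0025]), 'force': array([ 0.5448,  0.3606, -0.3784]), 'ft_torque': array([-0.0004,  0.0107, -0.0732]), 'gripper_force': 0.0, 'width': 1.000698241860904}
top {'intrinsics': array([[437.3423,   0.    , 314.7446],
       [  0.    , 437.3423, 196.3248],
       [  0.    ,   0.    ,   1.    ]]), 'pose': array([[ 0.0235,  0.9936, -0.1102,  0.5054],
       [-0.9996,  0.0253,  0.0149, -0.049 ],
       [ 0.0176,  0.1098,  0.9938,  1.1949],
       [ 0.    ,  0.    ,  0.    ,  1.    ]])}
pin 0.65 [240.8 272.3] [0.5132 0.0415 0.05  ]
groove 0.84 [206.3 268.7] [0.6052 0.0563 0.024 ]
board 0.68 [231.6 270.1] [0.5383 0.0523 0.    ]
shaker 0.54 [183.2 216. ] [0.664  0.2001 0.024 ]
shaker 0.38 [231.9 266.3] [0.5366 0.0603 0.024 ]
glass 0.59 [191.8 
[... 365 characters left out ...]
ay([[ 0.6529,  0.5066, -0.5632, -0.1668],
       [-0.7573,  0.4512, -0.4721, -0.735 ],
       [ 0.0149,  0.7347,  0.6782,  1.0041],
       [ 0.    ,  0.    ,  0.    ,  1.    ]])}
pin 0.7 [202.7 261.3] [0.5005 0.0411 0.05  ]
groove 0.58 [190.2 282.4] [0.5976 0.0545 0.024 ]
board 0.56 [209.3 262.6] [0.5185 0.0589 0.    ]
shaker 0.66 [162.  263.5] [0.6538 0.1912 0.024 ]
glass 0.84 [206.5 330. ] [ 0.6376 -0.0951  0.024 ]
glass 0.5 [307.3 405.9] [ 0.4932 -0.4494  0.024 ]
dropper 0.6 [276.5 402. ] [ 0.5814 -0.3827  0.    ]
jam_jar 0.59 [160.5 265.3] [0.6832 0.2151 0.    ]
jam_jar 0.57 [305.4 405.5] [ 0.5134 -0.4386  0.    ]
pin sil [0.5074 0.0418] [0.0367 0.9993] 1.5340500210598484 [0.0648 0.303 ]
```

View pics/top0.png

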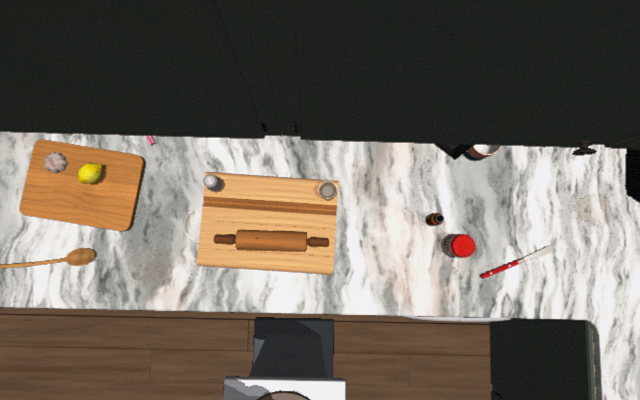

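View pics/scene0.png

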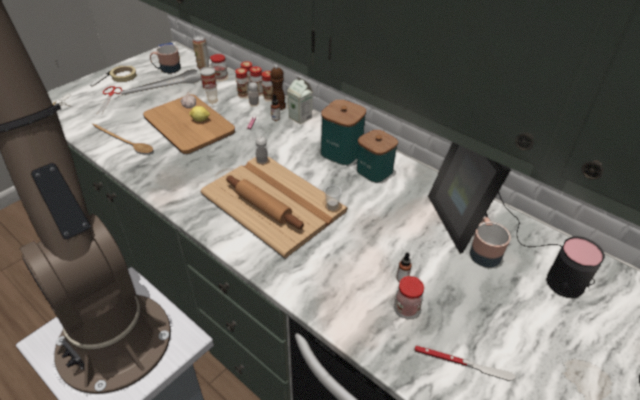

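The top view shows the board at about (200-337, 173-273), the groove as a dark strip from (204,203) to (336,211), and the pin's barrel at (236-307, 240). The glass is at (327,190), the shaker at (213,183), and the dropper and jar are far to the right. Next I'll measure the board's yaw and the groove and pin lines.

Run:
```python
from h import *
np.set_printoptions(precision=4,suppress=True)
im=arm.get_image("top")
r=arm.silhouettes("top","board")[0]["region"];pr=arm.silhouettes("top","pin")[0]["region"]
m=(r|pr).astype(np.uint8)
c=max(cv2.findContours(m,0,1)[0],key=cv2.contourArea)
P=np.array([onz("top",(q[0][1],q[0][0]),.024)[:2] for q in cv2.convexHull(c)]).astype(np.float32)*1000
print("board rect",cv2.minAreaRect(P))
# groove: darkest vertical transition per column, barrel edges per column
g=cv2.cvtColor(im,cv2.COLOR_RGB2GRAY).astype(float);G=[]
for col in range(225,316,3):
    y0=196+ (col-204)*8/132
    rows=np.arange(int(y0)-4,int(y0)+18);v=np.clip(g[int(y0)-4:int(y0)+18,col-1:col+2].mean(1).max()-25-g[int(y0)-4:int(y0)+18,col-1:col+2].mean(1),0,None)
    G.append(onz("top",((v*rows).sum()/v.sum(),col),.022)[:2])
G=np.array(G);k=np.polyfit(G[:,1],G[:,0],1);print("groove x=a*y+b",k,"res",np.std(G[:,0]-np.polyval(k,G[:,1])))
B=[]
for col in range(242,303,2):
    ys=np.nonzero(pr[:,col])[0]
    B.append(onz("top",((ys.min()+ys.max())/2,col),.05)[:2])
B=np.array(B);k=np.polyfit(B[:,1],B[:,0],1);print("pin",k)
ys,xs=np.nonzero(pr);print("pin cols",xs.min(),xs.max(),onz("top",(239,xs.min()),.05),onz("top",(241,xs.max()),.05))
x0,x1=195,345
cv2.imwrite("pics/c.png",cv2.resize(im[165:280,195:345,::-1],None,fx=5,fy=5,interpolation=cv2.INTER_CUBIC))
```

```text
board rect ((561.23974609375, 55.92236328125), (362.3778381347656, 254.05442810058594), 87.38333892822266)
groove x=a*y+b [0.0438 0.605 ] res 0.00016236089759679372
pin [0.006  0.5133]
pin cols 214 328 [0.5143 0.1927 0.05  ] [ 0.5162 -0.1034  0.05  ]
```

View pics/c.png

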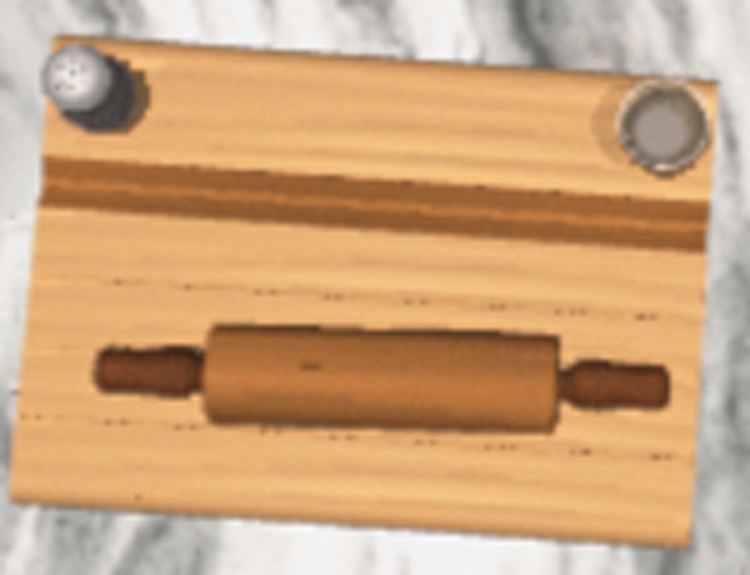

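The picture matches the fits. The groove line is x = 0.605 + 0.044y. The pin is at about (0.5135, 0.045), 93 mm short of the groove and 0.038 rad out of line with it. I'll approach with the open fingers spread along the barrel.

```bash
cat > to.py <<'E'
import sys
from h import *
# usage: to.py x y z_tip yaw(of tool y from world y, rad)
x,y,z,yaw=map(float,sys.argv[1:5])
s=arm.observe();M=R.from_rotvec(s["ee_rot"]).as_matrix();p=s["position"]
d=np.array([x,y,z+.178])-p
cur=np.arctan2(-M[0,1],M[1,1])
print("tip",np.round(p-[0,0,.178],4),"yaw %.4f"%cur,"zaxis",np.round(M[:,2],3),"shift",np.round(M.T@d,4),"roll %.4f"%-(yaw-cur),"F",np.round(s["force"],1),"t %.2f"%s["clock"])
E
python3 to.py .505 .045 .10 -.006
```

```text
tip [0.14   0.6091 0.2267] yaw -0.2258 zaxis [ 0.  0. -1.] shift [-0.4821 -0.4681  0.1267] roll -0.2198 F [ 0.3 -0.5  0.2] t 1.05
```

```bash
python3 -m inch '-0.035 -0.034 0 -0.05 0.0918; -0.07 -0.068 0 -0.1 0.0918; -0.105 -0.102 0 -0.15 0.0918; -0.14 -0.136 0 -0.2 0.0918; -0.175 -0.17 0 -0.22 0.0918'; python3 to.py .505 .045 .10 -.006
```

```text
clock: 1.55
position: [0.2732, 0.4025, 0.4049]
ee_rot: [0.006, 3.141, 0.001]
force: [1.1, 0.5, -0.2]
width: 0.998
gripper_force: 0.0
tip [0.2732 0.4025 0.2269] yaw -0.0039 zaxis [ 0.     0.001 -1.   ] shift [-0.2331 -0.3566  0.1268] roll 0.0021 F [ 1.1  0.5 -0.2] t 1.55
```

```bash
python3 -m inch '-0.025 -0.04 0 0 0.0918; -0.05 -0.08 0 0 0.0918; -0.075 -0.12 0 0 0.0918; -0.1 -0.16 0 0 0.0918; -0.12 -0.195 0 0 0.0918'; python3 to.py .505 .045 .10 -.006
```

```text
clock: 2.05
position: [0.3923, 0.2062, 0.4051]
ee_rot: [0.011, 3.141, 0.001]
force: [0.2, 0.7, -0.8]
width: 0.999
gripper_force: 0.0
tip [0.3923 0.2062 0.2271] yaw -0.0071 zaxis [ 0.001  0.    -1.   ] shift [-0.1137 -0.1604  0.1271] roll -0.0011 F [ 0.2  0.7 -0.8] t 2.05
```

```bash
python3 -m inch '-0.025 -0.035 0.02 0 0.0918; -0.05 -0.07 0.04 0 0.0918; -0.075 -0.11 0.07 0 0.0918; -0.09 -0.135 0.1 0 0.0918; -0.09 -0.135 0.1 0 0.0918'; python3 to.py .505 .045 .10 -.006
```

```text
clock: 2.55
position: [0.481, 0.0683, 0.3016]
ee_rot: [-0.02, -3.138, 0.006]
force: [-0.4, -1.0, -0.5]
width: 1.002
gripper_force: 0.0
tip [0.481  0.0683 0.1236] yaw -0.0125 zaxis [-0.004 -0.004 -1.   ] shift [-0.0243 -0.023   0.0236] roll -0.0065 F [-0.4 -1.  -0.5] t 2.55
```

```bash
python3 -m inch '-0.012 -0.012 0.01 -0.003 0.0918; -0.022 -0.022 0.02 -0.006 0.0918; -0.022 -0.022 0.025 -0.006 0.0918; -0.022 -0.022 0.025 -0.006 0.0918'; python3 to.py .505 .045 .076 -.006
python3 - <<'E'
from h import *
save("scene","s1");save("wrist","w1")
cv2.imwrite("pics/s1w.png",np.vstack([cv2.imread("pics/s1.png")[100:300,150:450],cv2.resize(cv2.imread("pics/w1.png"),(300,188))]))
E
```

```text
clock: 2.95
position: [0.5019, 0.0515, 0.2794]
ee_rot: [0.0, -3.14, -0.0]
force: [-0.5, 1.1, -0.4]
width: 0.999
gripper_force: 0.0
tip [0.5019 0.0515 0.1014] yaw 0.0001 zaxis [-0.001  0.    -1.   ] shift [-0.0032 -0.0065  0.0254] roll 0.0061 F [-0.5  1.1 -0.4] t 2.95
```

View pics/s1w.png

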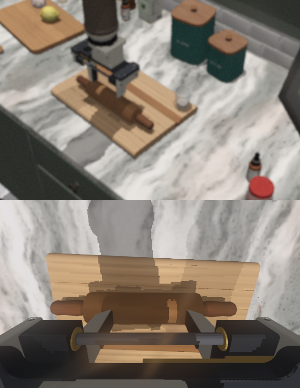

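The open fingers are above the barrel, lined up along it and slightly behind its axis. Next I'll go down until they touch.

```bash
python3 -m inch '-0.003 -0.006 0.012 0.006 0.0918; -0.003 -0.006 0.022 0.006 0.0918; -0.003 -0.006 0.025 0.006 0.0918; -0.003 -0.006 0.027 0.006 0.0918; -0.003 -0.006 0.027 0.006 0.0918'; python3 to.py .505 .045 .076 -.006
```

```text
clock: 3.55
position: [0.5068, 0.0447, 0.254]
ee_rot: [0.01, 3.137, 0.001]
force: [-0.2, -1.9, 14.6]
width: 0.999
gripper_force: 7.3
tip [0.5068 0.0447 0.076 ] yaw -0.0064 zaxis [ 0.004  0.    -1.   ] shift [ 0.0018  0.0003 -0.0001] roll -0.0004 F [-0.2 -1.9 14.6] t 3.55
```

```bash
python3 -m inch '-0.005 0 0 0.004 0.0918; -0.011 0 0 0.008 0.0918; -0.017 0 0 0.012 0.0918; -0.022 0 0 0.015 0.0918; -0.022 0 0 0.015 0.0918'; python3 to.py .505 .045 .076 -.006;  cat > pin.py <<'E'
from h import *
im=arm.get_image("top");r=arm.silhouettes("top","pin");
m=r[0]["region"];ys,xs=np.nonzero(m)
for cam in("top","scene"):
    if cam=="scene": arm.get_image("scene")
    for q in arm.place_of(cam,"pin")[:1]: print(cam,round(q["conf"],2),np.round(onz(cam,q["point"],.05),4))
P=np.array([onz("top",p,.05)[:2] for p in zip(ys,xs)]);print("sil x range",np.percentile(P[:,0],[1,99]).round(4),"y",np.percentile(P[:,1],[0.5,99.5]).round(4))
E
python3 pin.py
```

```text
clock: 4.05
position: [0.5291, 0.0446, 0.254]
ee_rot: [0.032, 3.137, 0.0]
force: [0.5, -1.5, 15.5]
width: 1.003
gripper_force: 7.9
tip [0.5291 0.0446 0.076 ] yaw -0.0206 zaxis [ 0.004  0.    -1.   ] shift [ 0.0241 -0.0001 -0.0001] roll -0.0146 F [ 0.5 -1.5 15.5] t 4.05
scene 0.63 [0.5165 0.051  0.05  ]
sil x range [0.5126 0.5363] y [-0.1033 -0.0507]
```

```bash
python3 -m inch '-0.006 0 0 0.004 0.0918; -0.006 0 -0.01 0.004 0.0918; 0.011 0 -0.01 0.004 0.0918; 0.011 0 -0.004 0.004 0.0918; 0.011 0 0 0.004 0.0918'; python3 to.py .518 .045 .076 -.024
```

```text
clock: 4.8
position: [0.5163, 0.0452, 0.2527]
ee_rot: [0.038, 3.141, 0.001]
force: [-5.8, -1.7, 38.3]
width: 1.002
gripper_force: 20.0
tip [0.5163 0.0452 0.0747] yaw -0.0245 zaxis [ 0.  0. -1.] shift [-0.0017 -0.0002 -0.0013] roll -0.0005 F [-5.8 -1.7 38.3] t 4.80
```

```bash
python3 -m inch '-0.006 0 -0.001 0.004 0.0918; -0.013 0 -0.001 0.008 0.0918; -0.02 0 -0.001 0.012 0.0918; -0.027 0 -0.001 0.016 0.0918; -0.032 0 -0.001 0.018 0.0918'; python3 to.py .518 .045 .076 -.024; python3 pin.py
```

```text
clock: 5.3
position: [0.5499, 0.0445, 0.2541]
ee_rot: [0.067, 3.139, 0.001]
force: [-0.2, 0.9, 9.2]
width: 1.001
gripper_force: 4.5
tip [0.5499 0.0445 0.0761] yaw -0.0424 zaxis [ 0.002  0.    -1.   ] shift [ 0.0319 -0.0008  0.    ] roll -0.0184 F [-0.2  0.9  9.2] t 5.30
scene 0.7 [0.5383 0.0371 0.05  ]
sil x range [0.5335 0.5575] y [-0.1029 -0.0505]
```

```bash
python3 -m inch '0 0 -0.012 0 0.0918; 0.006 0 -0.02 0 0.0918; 0.01 0 -0.02 0 0.0918; 0.01 0 -0.02 0 0.0918'; python3 to.py .54 .045 .076 -.04; python3 pin.py
python3 - <<'E'
from h import *
im=save("wrist","w2");
for q in arm.silhouettes("wrist","pin")[:1]:
    m=q["region"];print(q["conf"],m.sum());im=im.copy();im[...,0][m]=255;cv2.imwrite("pics/w2.png",im[...,::-1])
    ys,xs=np.nonzero(m)
    for lo,hi in((-.105,-.06),(.15,.195),(0,.02),(.07,.09)):
        P=np.array([onz("wrist",p,.05)[:2] for p in zip(ys,xs)]);Q=P[(P[:,1]>lo)&(P[:,1]<hi)]
        if len(Q): print(lo,hi,np.percentile(Q[:,0],[2,50,98]).round(4))
E
```

```text
clock: 5.95
position: [0.5376, 0.0447, 0.2738]
ee_rot: [-0.067, -3.141, -0.0]
force: [0.0, -0.1, 0.5]
width: 0.999
gripper_force: 0.0
tip [0.5376 0.0447 0.0958] yaw -0.0427 zaxis [-0.  0. -1.] shift [-0.0024  0.0004  0.0198] roll -0.0027 F [ 0.  -0.1  0.5] t 5.95
sil x range [0.5333 0.5569] y [-0.1029 -0.0505]
0.62 20588Traceback (most recent call last):
  File "<stdin>", line 7, in <module>
  File "h.py", line 9, in onz
    o,d=ray(cam,p);return o+d*(z-o[2])/d[2]
        ~~~^^^^^^^
  File "h.py", line 5, in ray
    c=arm.get_calibration(cam);K=np.array(c["intrinsics"]);T=np.array(c["pose"])
ValueError: time passes only in moves, steps and waits
```

View pics/w2.png

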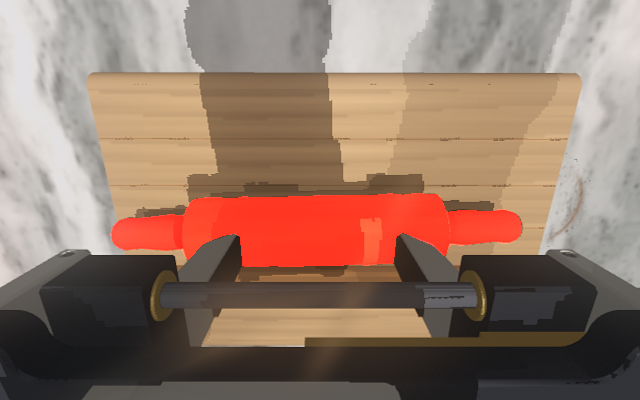

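The wrist view shows the pin outlined in red with both handles clear, at about (150,233) and (485,227). I'll fit its axis from this view.

```bash
cat > pin.py <<'E'
from h import *
c=arm.get_calibration("wrist");K=np.array(c["intrinsics"]);T=np.array(c["pose"])
arm.get_image("wrist");m=arm.silhouettes("wrist","pin")[0]["region"]
gx=.605;ga=.0438;pts=[]
xs=np.nonzero(m.any(0))[0]
for a,b in((xs.min()+15,xs.min()+55),(xs.max()-55,xs.max()-15)):
    for col in range(a,b,4):
        ys=np.nonzero(m[:,col])[0]
        if ys.ptp() if hasattr(ys,'ptp') else np.ptp(ys)>60: continue
        # bisect the edge ray directions, cut at axis height
        d=[np.linalg.inv(K)@[col,y,1] for y in(ys.min(),ys.max()+1)];d=sum(v/np.linalg.norm(v) for v in d)
        d=T[:3,:3]@[d[0],-d[1],-d[2]];pts.append(T[:2,3]+d[:2]*(.05-T[2,3])/d[2])
p=np.array(pts);k=np.polyfit(p[:,1],p[:,0],1)
print("n",len(p),"slope %.4f x(y=.045) %.4f"%(k[0],np.polyval(k,.045)),"y",p[:,1].min(),p[:,1].max(),"to groove %.4f"%(gx+ga*.045-np.polyval(k,.045)),"res %.4f"%np.std(p[:,0]-np.polyval(k,p[:,1])))
E
python3 pin.py
```

```text
n 20 slope 0.0223 x(y=.045) 0.5463 y -0.09933335854015324 0.1821106744379961 to groove 0.0607 res 0.0002
```

```bash
python3 -m inch '0 0 0.01 0 0.0918; 0 0 0.018 0 0.0918; 0 0 0.0208 0 0.0918; 0 0 0.0208 0 0.0918'; python3 to.py .54 .045 .076 -.04
```

```text
clock: 6.8
position: [0.5399, 0.0445, 0.2539]
ee_rot: [0.068, 3.137, 0.001]
force: [-0.6, -0.0, 15.0]
width: 1.004
gripper_force: 7.4
tip [0.5399 0.0445 0.0759] yaw -0.0432 zaxis [ 0.004  0.001 -1.   ] shift [-0.      0.0005 -0.0001] roll -0.0032 F [-0.6 -0.  15. ] t 6.80
```

```bash
python3 -m inch '-0.006 0 0 0.004 0.0918; -0.013 0 0 0.008 0.0918; -0.02 0 0 0.012 0.0918; -0.026 0 0 0.016 0.0918; -0.03 0 0 0.018 0.0918'; python3 to.py .54 .045 .076 -.04; python3 -m inch '0 0 -0.012 0 0.0918; 0.01 0 -0.02 0 0.0918; 0.013 0 -0.02 0 0.0918; 0.013 0 -0.02 0 0.0918'; python3 to.py .54 .045 .076 -.04;python3 pin.py
```

```text
clock: 7.3
position: [0.5699, 0.0436, 0.2539]
ee_rot: [0.094, 3.137, 0.001]
force: [0.2, 0.3, 14.2]
width: 1.004
gripper_force: 7.2
tip [0.5699 0.0436 0.0759] yaw -0.0602 zaxis [ 0.004  0.001 -1.   ] shift [ 0.0299 -0.0004 -0.0002] roll -0.0202 F [ 0.2  0.3 14.2] t 7.30
clock: 7.7
position: [0.5542, 0.0442, 0.2729]
ee_rot: [-0.095, -3.139, -0.0]
force: [0.8, 0.5, -1.5]
width: 1.002
gripper_force: 0.0
tip [0.5542 0.0442 0.0949] yaw -0.0606 zaxis [-0.001  0.    -1.   ] shift [ 0.0142 -0.0001  0.0189] roll -0.0206 F [ 0.8  0.5 -1.5] t 7.70
n 20 slope 0.0317 x(y=.045) 0.5625 y -0.09961942213700989 0.1809931666714434 to groove 0.0445 res 0.0002
```

```bash
python3 -m inch '0 0 0.01 0 0.0918; 0 0 0.017 0 0.0918; 0 0 0.02 0 0.0918; 0 0 0.02 0 0.0918'; python3 to.py .5545 .045 .076 -.06; python3 -m inch '-0.006 0 0 0.003 0.0918; -0.013 0 0 0.006 0.0918; -0.02 0 0 0.009 0.0918; -0.026 0 0 0.012 0.0918; -0.03 0 0 0.014 0.0918'; python3 to.py .54 .045 .076 -.04; python3 -m inch '0 0 -0.012 0 0.0918; 0.01 0 -0.02 0 0.0918; 0.013 0 -0.02 0 0.0918; 0.013 0 -0.02 0 0.0918'; python3 to.py .54 .045 .076 -.04;python3 pin.py
```

```text
clock: 8.2
position: [0.5571, 0.044, 0.2539]
ee_rot: [0.096, 3.136, 0.001]
force: [-0.6, 0.7, 14.8]
width: 1.001
gripper_force: 7.6
tip [0.5571 0.044  0.0759] yaw -0.0612 zaxis [ 0.005  0.    -1.   ] shift [ 0.0026  0.0008 -0.0001] roll -0.0012 F [-0.6  0.7 14.8] t 8.20
clock: 8.7
position: [0.5869, 0.0428, 0.2539]
ee_rot: [0.116, 3.136, 0.002]
force: [-0.6, 2.2, 14.6]
width: 1.003
gripper_force: 6.9
tip [0.5869 0.0428 0.0759] yaw -0.0741 zaxis [ 0.004  0.001 -1.   ] shift [ 0.047  -0.0013 -0.0003] roll -0.0341 F [-0.6  2.2 14.6] t 8.70
clock: 9.1
position: [0.5713, 0.0433, 0.2728]
ee_rot: [-0.117, -3.138, -0.0]
force: [0.7, -0.1, 0.7]
width: 0.997
gripper_force: 0.0
tip [0.5713 0.0433 0.0948] yaw -0.0747 zaxis [-0.001  0.    -1.   ] shift [ 0.0313 -0.0007  0.0188] roll -0.0347 F [ 0.7 -0.1  0.7] t 9.10
n 20 slope 0.0346 x(y=.045) 0.5781 y -0.1005224546090506 0.18110318843836376 to groove 0.0289 res 0.0002
```

```bash
python3 -m inch '0 0 0.01 0 0.0918; 0 0 0.017 0 0.0918; 0 0 0.02 0 0.0918; 0 0 0.02 0 0.0918'; python3 to.py .5545 .045 .076 -.06; python3 -m inch '-0.006 0 0 0.004 0.0918; -0.012 0 0 0.008 0.0918; -0.018 0 0 0.012 0.0918; -0.022 0 0 0.015 0.0918; -0.024 0 0 0.016 0.0918'; python3 to.py .54 .045 .076 -.04; python3 -m inch '0 0 -0.012 0 0.0918; 0.01 0 -0.02 0 0.0918; 0.013 0 -0.02 0 0.0918; 0.013 0 -0.02 0 0.0918'; python3 to.py .54 .045 .076 -.04;python3 pin.py
```

```text
clock: 9.6
position: [0.574, 0.0431, 0.254]
ee_rot: [0.118, 3.135, 0.001]
force: [0.1, -0.5, 14.3]
width: 0.999
gripper_force: 7.4
tip [0.574  0.0431 0.076 ] yaw -0.0752 zaxis [ 0.004  0.    -1.   ] shift [ 0.0196  0.0004 -0.0001] roll -0.0152 F [ 0.1 -0.5 14.3] t 9.60
clock: 10.1
position: [0.5979, 0.042, 0.254]
ee_rot: [0.141, 3.135, 0.002]
force: [0.0, 2.7, 15.2]
width: 1.0
gripper_force: 7.4
tip [0.5979 0.042  0.076 ] yaw -0.0900 zaxis [ 0.004  0.001 -1.   ] shift [ 0.0579 -0.0022 -0.0002] roll -0.0500 F [ 0.   2.7 15.2] t 10.10
clock: 10.5
position: [0.5823, 0.0428, 0.2728]
ee_rot: [-0.142, -3.138, -0.0]
force: [0.1, -0.0, 0.8]
width: 1.002
gripper_force: 0.0
tip [0.5823 0.0428 0.0948] yaw -0.0907 zaxis [-0.001  0.    -1.   ] shift [ 0.0423 -0.0016  0.0188] roll -0.0507 F [ 0.1 -0.   0.8] t 10.50
n 20 slope 0.0403 x(y=.045) 0.5904 y -0.10044287529481272 0.1810190408884176 to groove 0.0166 res 0.0003
```

```bash
python3 -m inch '0 0 0.01 0 0.0918; 0 0 0.017 0 0.0918; 0 0 0.02 0 0.0918; 0 0 0.02 0 0.0918'; python3 -m inch '-0.004 0 0 0.001 0.0918; -0.008 0 0 0.002 0.0918; -0.012 0 0 0.003 0.0918; -0.016 0 0 0.004 0.0918; -0.018 0 0 0.005 0.0918'; python3 to.py .59 .045 .076 -.04; python3 pin.py
```

```text
clock: 11.0
position: [0.5849, 0.0425, 0.254]
ee_rot: [0.143, 3.134, 0.001]
force: [0.1, 0.4, 13.6]
width: 0.994
gripper_force: 7.0
clock: 11.5
position: [0.6022, 0.0415, 0.2529]
ee_rot: [0.15, 3.136, 0.001]
force: [1.2, 2.4, 4.6]
width: 1.003
gripper_force: 2.5
tip [0.6022 0.0415 0.0749] yaw -0.0955 zaxis [ 0.002  0.001 -1.   ] shift [ 0.0125  0.0023 -0.0011] roll -0.0555 F [1.2 2.4 4.6] t 11.50
n 20 slope 0.0438 x(y=.045) 0.5991 y -0.10143998890088793 0.18129694094575863 to groove 0.0079 res 0.0002
```

```bash
python3 -m inch '-0.004 0 0 0 0.0918; -0.008 0 0 0 0.0918; -0.008 0 -0.01 0 0.0918; -0.008 0 -0.03 0 0.0918; -0.008 0 -0.03 0 0.0918'; python3 pin.py
```

```text
clock: 12.1
position: [0.6099, 0.0398, 0.2853]
ee_rot: [0.151, 3.135, 0.0]
force: [0.5, -0.1, 0.2]
width: 1.0
gripper_force: 0.0
n 20 slope 0.0450 x(y=.045) 0.6045 y -0.0972944728373188 0.17642616668870575 to groove 0.0024 res 0.0002
```

```bash
python3 -m inch '0 0 -0.04 0 0.0918; 0 0 -0.08 0 0.0918; 0.045 0 -0.1 0 0.0918; 0.09 0 -0.12 0 0.0918; 0.13 0 -0.13 0 0.0918';python3 -m inch '0.04 0 -0.02 0 0.0918; 0.08 0 -0.02 0 0.0918; 0.08 0 -0.02 0 0.0918;0.08 0 -0.02 0 0.0918'; sed 's/(\.05-T/(.046-T/' pin.py > pin2.py; python3 pin2.py
python3 - <<'E'
from h import *
a=save("top","t9");b=save("scene","s9")
cv2.imwrite("pics/f9.png",np.vstack([cv2.resize(a[150:290,180:360,::-1],(600,300)),cv2.resize(b[130:270,180:380,::-1],(600,300))]))
E
```

```text
clock: 12.7
position: [0.478, 0.0526, 0.4135]
ee_rot: [0.151, 3.138, 0.0]
force: [-0.2, 0.6, 1.0]
width: 1.004
gripper_force: 0.0
clock: 13.1
position: [0.3994, 0.0604, 0.4329]
ee_rot: [0.149, 3.138, 0.001]
force: [0.8, 0.2, 0.3]
width: 0.996
gripper_force: 0.0
n 20 slope 0.0814 x(y=.045) 0.6198 y -0.08551167346352828 0.1554350176221838 to groove -0.0128 res 0.0045
```

View pics/f9.png

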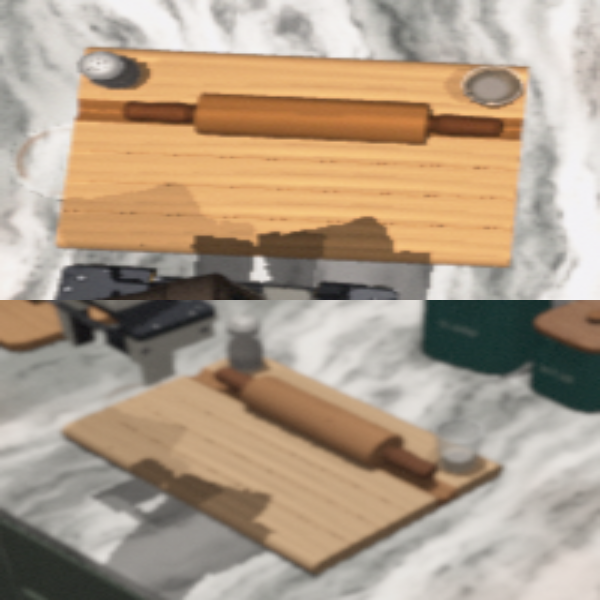

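The pin lies along the groove, with groove showing past both handle ends, and the shaker and glass are untouched. I'll check it once in numbers from the top camera; the last wrist fit was poor because part of the pin was out of view.

Run:
```python
from h import *
c=arm.get_calibration("top");K=np.array(c["intrinsics"]);T=np.array(c["pose"])
arm.get_image("top");m=arm.silhouettes("top","pin")[0]["region"];xs=np.nonzero(m.any(0))[0];B=[]
for col in range(xs.min()+4,xs.max()-3,2):
    ys=np.nonzero(m[:,col])[0];d=np.linalg.inv(K)@[col,(ys.min()+ys.max())/2,1];d=T[:3,:3]@[d[0],-d[1],-d[2]]
    B.append(T[:2,3]+d[:2]*(.046-T[2,3])/d[2])
B=np.array(B);k=np.polyfit(B[:,1],B[:,0],1);print(k,"at .045:",np.polyval(k,.045),"groove .6070", "res",np.std(B[:,0]-np.polyval(k,B[:,1])), B[:,1].min(),B[:,1].max())
for q,z in(("shaker",.024),("glass",.024)): r=arm.place_of("top",q)[0];print(q,onz("top",r["point"],z))
```

```text
[0.04338296 0.60458214] at .045: 0.6065343699005991 groove .6070 res 0.0009196261251596366 -0.09399562426935187 0.17994595833572638
shaker [0.66029645 0.2082619  0.024     ]
glass [ 0.63999834 -0.10053283  0.024     ]
```

```bash
python3 -c "
from cell import arm
print(arm.sign_off())"
```

```text
the job is handed in; nothing more can be done
None
```

The pin was rolled over its top in short strokes and now lies seated along the groove, within about 0.5 mm of its middle by the top camera; the bystanders were not touched, and the job is handed in.

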